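# Clamp the reagent bottle with the ratchet clamp

## Robot

A 7-joint arm with a two-finger parallel gripper is mounted at the origin on a cart in front of the work surface, level with it; the furniture and walls round the work are solid. World frame = base frame: x ahead of the robot, y to its left, z up, the work surface at z = 0. Lengths are in m, angles in rad, forces in N, time in s.
With the tool pointing down it reaches from about 0.425 to 0.925 m from the base axis. Payload 6.8 kg.
Tool frame: the origin (TCP) lies at the very end of the fingers, on their centre line; the grasp point (between the pads) lies 19 mm behind it (manip.grip_depth is the distance from the TCP to the grasp point, in m); z points along the fingers, y is the line along which they close (so a half turn about z gives the same grasp; the last joint's range is limited). The gripper opens to 85 mm and grips with 20 to 120 N. Pads are 22 mm wide; open, the fingers measure 114 mm over their backs; the gripper's body (76 mm by 85 mm) begins 54 mm behind the grasp point. The pads swing forward as they close: fully open they stand 13 mm farther back than shut.
Start: joints at [1.091, 0.477, 0.022, 1.555, -0.011, 1.109, -0.083], TCP at [0.245, -0.629, 0.231] pointing down, gripper open.
Joint ranges: [-2.96, 2.96], [-0.34, 2.1], [-1.41, 1.46], [0.24, 2.44], [-1.37, 4.51], [0.17, 1.92], [-2.96, 2.96]. Speed limits (rad/s): [2.39, 2.39, 3.14, 3.14, 3.14, 3.14, 3.14].

## Interface

Orientations are given as a unit quaternion [w, x, y, z].
In Python, from rig import manip, imaging, spotter gives the robot as it stands. The module is installed in compiled form; this text tells all that it offers.
- The arm moves only by the tool drive_tool, never from a script. Its argument "commands" is a list of rows, each an object of numbers: "dx", "dy", "dz": the shift along the tool's x, y, z in units of 40 cm (1.0 is 40 cm); "ax", "ay", "az": the turn, a rotation vector about the tool's x, y, z in units of 360 degrees (1.0 is 360 degrees); "gripper": the closure in counts, from 0 (fully open) to 255 (shut). A call has exactly 5 rows; each row is the pose to reach, as a shift and turn from the pose commanded when the call began, along the tool's axes at that moment, turning the shorter way round; what a row does not reach only later rows make up. A row lasts 1/10 s, in which the tool goes at most 50 mm and 8.59 degrees, less where a joint would pass 70% of its speed; a pose out of reach is approached as far as the arm can. A call with a number of a shift or a turn outside -1 to 1 is refused whole. A call with a gripper value outside its range is refused whole. The fingers move at their own pace and stop on an object; "squeeze" is the grip in N (left out, the last holds). Time passes only in rows, so rows that repeat a pose let the fingers close, or fill a call up. It gives the time, the measured TCP pose, the force, the opening and the grip force at its end, in the units of the state.
- manip.get_state(): the state, without advancing time (a new reading comes with each control period).
- imaging.capture(name): name is "side" or "top" or "wrist"; returns (picture, depth): 480x640x3 uint8, blue, green, red; 480x640 float32, m along the optical axis (not along the pixel's ray), 0 where there is no reading.
- imaging.calibration(name): a dict with "mtx" (3x3 intrinsics, pixels), "T" (4x4, takes a point from camera to world coordinates); the wrist camera has in their place "T_tool_cam" (4x4, takes a point from camera to tool coordinates, whose origin is the TCP and whose axes are the flange's). Camera axes: x right, y down, z forward; pixel columns grow to the right and rows downward; lengths in m; the calibration is good to about 2 mm. A picture is of the moment at which its call begins: read the wrist's pose just before it. calibration takes no time and is no camera call.
- manip.close_job(): hands the job in; it is judged then, once.
Trained networks look in the newest picture that a camera, given by its name, has taken for a name from the list of things; names that differ only in an ending like _2 or _b are one class to them, and where a whole thing is asked for, a point or a joint stands for the part that bears it (a point fixed in the world has none). Each returns a list of dicts, best first, with "confidence" (0 to 1); they miss things now and then, are a little off and sometimes report something else, mostly with a low value. They report only what shows in the picture. A call takes as long as a camera call. They do not tell look-alikes from the thing itself.
- spotter.outline_of(camera, name): "region" (480x640 bool, what is visible of it) and "rect" ([centre column, centre row, width, height] in pixels, round what is visible of it).
The state is a dict: "t": time; "q": joint angles; "qvel": joint speeds; "tau": joint torques, N m; "position": TCP position; "ee_rot": TCP orientation; "force": force on the tool from outside, world axes, zero at the start; "wrist_torque": the same for the moment, N m; "gripper_width": finger opening in m; "grasp_force": force on a finger pad.
Only numpy, scipy, OpenCV 4.12 (cv2) and the standard library are available. Lean on these libraries where they do the work, as an engineer would, in place of code of your own. Each camera call takes 0.05 s, during which the arm holds its last target. There are 200 camera calls.

## Task

Stand the black-capped reagent bottle upright in the open bay of the blue bench clamp, let go of it, and then pump the orange trigger again and again until the sliding jaw grips the bottle firmly, with about 20 N (at least 12 N), so that its cap can be worked off later. Never press the bottle with more than 30 N, move the jaw only by its trigger, leave the trigger released, and do not disturb the other things on the bench.

Things in the scene. Friction and masses are not known exactly. Their poses are not given: they have to be found in the camera images.
- bottle_mid (a point): centre (65 mm up, half-way) of the reagent bottle: translucent, round, 64 mm across and 130 mm tall, white and blue label, black round screw cap 33 mm across that takes up the top 24 mm (its centre is 53 mm above this point). About 0.24 kg. It starts upright on the bench, to the left of the clamp; grasp it by the cap.
- bottle: the same reagent bottle, origin at the centre of its underside, z up through the cap
- clamp: blue bench clamp, bolted down, on an aluminium base plate 410 x 100 x 12 mm. Origin under the plate near its middle; x runs along the clamp the way the jaw closes: handle and trigger (x -0.12, -0.08), sliding jaw, bay, V block (x +0.15); z up. Housing x -0.125 to -0.03, 118 mm high; jaws 74 mm high. Nothing stands beside or above trigger and handle.
- bay (a point): where to stand the bottle: a point on the top face of the base plate, 12 mm above the bench; bottle axis over it within about 6 mm. The V block (45 degree faces open towards the jaw) seats the bottle 17 to 25 mm farther along clamp x: a set screw puts it up to 8 mm differently each time, which is not measured. The closing jaw slides the bottle into the V, then squeezes it.
- jaw_pad: black rubber pad on the jaw, 8 x 52 x 50 mm; origin at the centre of the face that meets the bottle, 20 mm ahead of the jaw's front face while not pressed. It is sprung, 4 N per mm: once the bottle is seated in the V the clamping force grows by 4 N for each mm that the jaw goes on.
- trigger (a joint): angle of the orange trigger: 0 = released (leaning 0.18 rad towards the jaw), 0.36 = fully squeezed against a hard stop (leaning 0.18 rad towards the handle); do not push on against the stop. A spring returns it. Squeezing drives the jaw 30 mm per rad less about 2 mm lost at the start, so 8 to 9 mm in a full stroke; on the return the pawl slips and the jaw stays.
- trigger_grip (a point): front of the round rib (6 mm proud) across the trigger's front face, towards the jaw; 80 mm above its pivot, 185 mm above the bench; in a full stroke it moves 29 mm towards the handle and rises 4 mm. Trigger 26 mm wide, 12 mm thick, free from 118 to 200 mm above the bench. Push level with closed fingertips, or squeeze it against the handle between two fingers.
- trigger_pivot (a point): pivot of the trigger, fixed in the clamp, axis along clamp y. Pushing the trigger level at its rib takes 10 to 12 N while the jaw runs free or slides the bottle; once the bottle is seated it takes about a third of a newton more for each newton of clamping force: about 15 N at 12 N, 18 N at 20 N, 21 N at 30 N (slow forward push; a knock reads more, backing off reads less).
- handle_grip (a point): middle of the back face of the fixed upright black handle, 185 mm above the bench. Handle 14 mm thick, 30 mm wide, 212 mm high, behind the trigger; over handle back and trigger rib it measures 68 mm when released, 39 mm when squeezed.
- timer: white timer 38 x 64 x 62 mm, loose bystander
- cylinder_50: glass measuring cylinder, 158 mm tall, loose bystander
- wash_bottle: wash bottle with red cap, 186 mm tall, loose bystander
- jaw: sliding jaw, a blue block 22 x 56 x 58 mm; origin at the centre of its front face, 45 mm above the bench, at clamp x 0.004 (wide open) to 0.089. A friction brake (24 N) holds it where it is left, so the clamping force stays when the trigger goes back.
Things that resemble listed ones, but are neither listed nor needed, are in the scene too. What is shaped like the bottle but yellow is not meant.

How it is judged:
On the way, in this order (a step that is already met when the one before it is completed fails the run):
1. the bottle stands upright and free in the bay, let go (x of bottle in the frame of clamp between 0.055 and 0.112 m and y of bottle in the frame of clamp between -0.012 and 0.012 m and z of bottle in the frame of clamp below 0.016 m and angle between bottle's own z axis and vertical below 0.09 rad and contact force between the fingers and bottle below 0.1 N and contact force between jaw_pad and bottle below 4 N), for 0.2 s.
2. the jaw grips the bottle with at least 12 N (contact force between jaw_pad and bottle above 12 N), for 0.2 s.
At the end, for the whole second after the job is handed in: The bottle stands upright (within 5 degrees) on the base plate, seated in the V block within 8 mm of the clamp's centre line, pressed by the jaw pad with 12 to 30 N; the trigger is back within 0.08 rad of released (contact force between jaw_pad and bottle above 12 N and x of bottle in the frame of clamp between 0.09 and 0.12 m and y of bottle in the frame of clamp between -0.008 and 0.008 m and z of bottle in the frame of clamp below 0.018 m and angle between bottle's own z axis and vertical below 0.09 rad and linear speed of bottle below 0.02 m/s and value of joint trigger below 0.08 rad); the robot touches nothing.
It fails at once if the pad presses the bottle with more than 30 N (contact force between jaw_pad and bottle above 30 N).
It fails at once if the jaw or its pad is pushed by the gripper instead of by the trigger (contact force between any of the fingers, the arm and jaw above 4 N).
It fails at once if the timer, measuring cylinder or wash bottle is shifted by more than 2 cm (distance of any of timer, cylinder_50, wash_bottle from where it was at the start of the episode above 0.02 m).
It also fails if it takes over 72 s, if anything falls off the work surface, if the arm or the gripper's body presses on something with over 40 N, if the wrist force passes 120 N, or if a joint passes its speed limit or range.

## Working session

There is one attempt and no reset: what is moved stays moved. The work goes in short steps, Python scripts to look and compute and a tool call to move; the robot and the scene stay as the last step left them, time stands still between calls to the robot, and variables do not carry over. Pictures are saved under pics/ and viewed, at most 10 in all, crops included, and the job is handed in when it is done.

Besides the shell and the picture viewer there is one more tool, called after ">>>" by a JSON object that holds its "name" and its "arguments", one argument or row to a line. drive_tool: Moves the arm, as the interface text tells. Its arguments: {"type":"object","properties":{"commands":{"type":"array"},"squeeze":{"type":"number"}},"required":["commands"]}

```bash
mkdir -p pics; cat > h.py <<'E'
import numpy as np, cv2
from rig import manip, imaging, spotter
def cloud(name):
    st=manip.get_state(); pic,d=imaging.capture(name); c=imaging.calibration(name)
    if 'T' in c: T=c['T']
    else:
        w,x,y,z=st['ee_rot']
        from scipy.spatial.transform import Rotation as R
        Tt=np.eye(4);Tt[:3,:3]=R.from_quat([x,y,z,w]).as_matrix();Tt[:3,3]=st['position'];T=Tt@np.array(c['T_tool_cam'])
    T=np.array(T);K=np.array(c['mtx']);v,u=np.mgrid[:480,:640]
    P=np.stack([(u-K[0,2])*d/K[0,0],(v-K[1,2])*d/K[1,1],d],-1)@T[:3,:3].T+T[:3,3]
    P[d==0]=np.nan
    return pic,P
E
cat > a.py <<'E'
from h import *
print(manip.get_state())
ims=[]
for cam in ['top','side']:
    pic,P=cloud(cam); np.save(cam+'.npy',P); 
    cv2.imwrite(f'pics/{cam}0.png',pic)
    print(cam,np.array(imaging.calibration(cam)['T']).round(3).tolist())
    for n in ['bottle','clamp','jaw','jaw_pad','trigger','handle_grip','timer','cylinder_50','wash_bottle']:
        for r in spotter.outline_of(cam,n)[:3]:
            m=r['region']; q=P[m]; q=q[~np.isnan(q[:,0])]
            print(n,round(r['confidence'],2),np.round(r['rect']).astype(int).tolist(), np.percentile(q,[5,50,95],axis=0).round(3).tolist() if len(q) else None)
E
python3 a.py
```

```text
{'t': 0.0, 'q': array([ 1.09089051,  0.47782246,  0.02232619,  1.55644857, -0.01152726,
        1.10928512, -0.08313233]), 'qvel': array([ 0.00189094, -0.0007417 , -0.0003621 , -0.00041524,  0.00148358,
       -0.00098138,  0.00165689]), 'tau': array([ 5.22937826e-04, -5.96461916e+01,  1.60831857e+00, -2.81188613e+01,
        1.25499425e-02,  9.36389377e-03,  3.54763677e-05]), 'position': array([ 0.24501417, -0.62832985,  0.23031166]), 'ee_rot': array([-8.90785475e-04,  9.82770350e-01,  1.84828559e-01, -2.21821170e-04]), 'force': array([-0.2327264 ,  0.03412978,  0.7185447 ]), 'wrist_torque': array([ 0.00466942, -0.0207489 ,  0.0094016 ]), 'grasp_force': 0.0, 'gripper_width': 0.08548613371038451}
top [[0.003, -0.99, 0.143, 0.262], [-1.0, -0.005, -0.012, -0.014], [0.013, -0.143, -0.99, 1.692], [0.0, 0.0, 0.0, 1.0]]
bottle 0.91 [180, 232, 24, 24] [[0.507, 0.349, 0.029], [0.528, 0.369, 0.093], [0.558, 0.399, 0.131]]
bottle 0.86 [203, 299, 26, 25] [[0.304, 0.281, 0.033], [0.329, 0.302, 0.095], [0.356, 0.332, 0.132]]
clamp 0.7 [323, 238, 133, 44] [[0.475, -0.236, 0.005], [0.522, -0.051, 0
[... 1842 characters left out ...]
73, -0.23, 0.009], [0.51, -0.071, 0.018], [0.572, 0.13, 0.14]]
trigger 0.43 [362, 236, 10, 29] [[0.506, -0.129, 0.118], [0.51, -0.115, 0.174], [0.525, -0.104, 0.202]]
handle_grip 0.8 [336, 249, 145, 56] [[0.473, -0.231, 0.009], [0.51, -0.071, 0.018], [0.573, 0.132, 0.138]]
timer 0.63 [449, 232, 29, 17] [[0.549, -0.407, 0.006], [0.561, -0.38, 0.041], [0.577, -0.353, 0.064]]
cylinder_50 0.78 [448, 199, 26, 42] [[0.629, -0.423, 0.004], [0.646, -0.399, 0.049], [0.667, -0.382, 0.155]]
cylinder_50 0.49 [328, 250, 5, 27] [[0.507, -0.027, 0.034], [0.524, -0.021, 0.068], [0.555, -0.015, 0.075]]
wash_bottle 0.57 [417, 199, 22, 39] [[0.636, -0.329, 0.02], [0.649, -0.297, 0.103], [0.676, -0.276, 0.174]]
```

```bash
python3 - <<'E'
import cv2,numpy as np
a=cv2.imread('pics/side0.png')[170:370,150:480]
b=cv2.imread('pics/top0.png')[170:330,150:480]
o=np.vstack([cv2.resize(a,(790,340)),cv2.resize(b,(790,258))]);o=cv2.resize(o,(790,598));cv2.imwrite('pics/c1.png',o)
a=cv2.imread('pics/side0.png');
o=np.hstack([cv2.resize(a[225:290,160:225],(390,390),interpolation=2),cv2.resize(a[295,None] if 0 else a[295:360,175:240],(390,390),interpolation=2)]);cv2.imwrite('pics/c2.png',o)
E
```

```text
(no output)
```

View pics/c1.png

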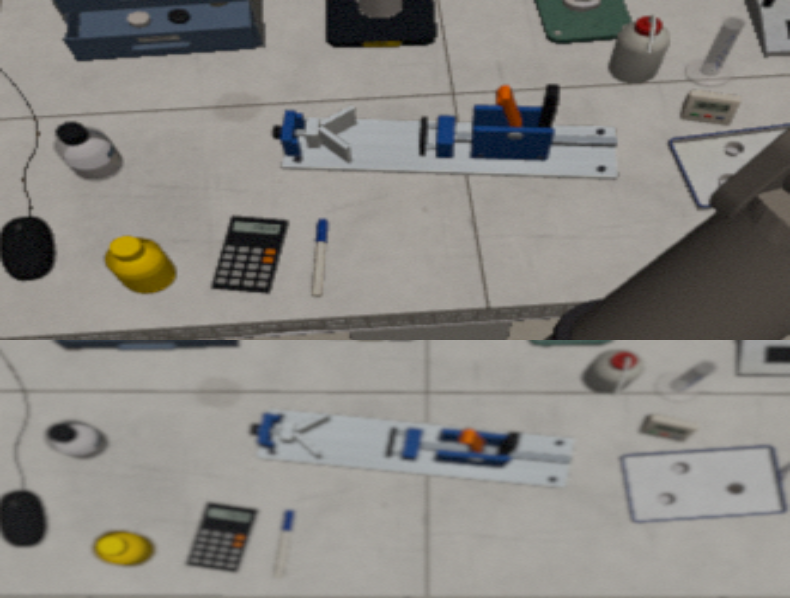

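View pics/c2.png

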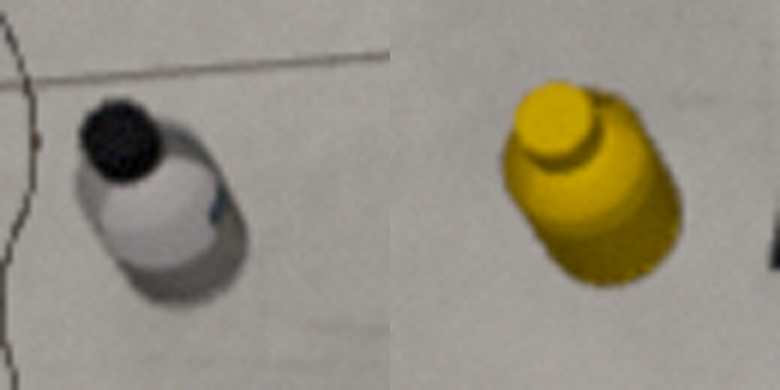

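```bash
python3 - <<'E'
import numpy as np,cv2
for cam in ['top','side']:
    P=np.load(cam+'.npy'); pic=cv2.imread(f'pics/{cam}0.png')
    q=P.reshape(-1,3); c=pic.reshape(-1,3).astype(int)
    ok=~np.isnan(q[:,0]); q=q[ok];c=c[ok]
    box=lambda x0,x1,y0,y1,z0,z1:(q[:,0]>x0)&(q[:,0]<x1)&(q[:,1]>y0)&(q[:,1]<y1)&(q[:,2]>z0)&(q[:,2]<z1)
    b=q[box(.46,.6,.3,.45,.12,.14)]
    print(cam,'cap',len(b),b.min(0).round(4),b.max(0).round(4),b.mean(0).round(4))
    b=q[box(.4,.65,-.28,.2,.008,.017)]
    r=cv2.minAreaRect(b[:,:2].astype(np.float32));print('plate',len(b),r,np.median(b[:,2]))
    # axis direction
    cen=np.array(r[0]);p=cv2.boxPoints(r);e=[p[1]-p[0],p[2]-p[1]];e=max(e,key=np.linalg.norm);ax=e/np.linalg.norm(e);ax*=np.sign(ax[1]);n=np.array([ax[1],-ax[0]])*-1
    print('ax',ax)
    def cl(m,name):
        d=q[m][:,:2]-cen;X=d@ax;Y=d@n
        print(name,m.sum(),'X',np.percentile(X,[2,50,98]).round(4),'Y',np.percentile(Y,[2,50,98]).round(4),'z',np.percentile(q[m][:,2],[2,50,98]).round(4))
    B=box(.4,.65,-.28,.2,0,.3)
    blue=(c[:,0]>c[:,2]+40); orange=(c[:,2]>c[:,0]+60)
    cl(B&blue&box(0,1,-1,1,.105,.125),'housing top')
    cl(B&blue&box(0,1,-.08,.02,.06,.08),'jaw top')
    cl(B&box(0,1,-.03,.0,.05,.08)&~blue,'pad')
    cl(B&orange,'orange'); cl(B&orange&box(0,1,-1,1,.175,.195),'orange185')
    cl(B&box(0,1,-1,1,.2,.22),'handle top')
    cl(B&box(0,1,.03,.2,.06,.08),'V top')
E
```

```text
top cap 111 [0.5198 0.3646 0.1203] [0.5528 0.3983 0.1383] [0.5361 0.3807 0.1283]
plate 1927 ((0.5234259366989136, -0.032445475459098816), (0.4638694226741791, 0.24520394206047058), 89.93130493164062) 0.01176735812237184
ax [0.00119898 0.9999993 ]
housing top 154 X [-0.1318 -0.0974 -0.0493] Y [-0.0212  0.0212  0.0321] z [0.1067 0.1156 0.1238]
jaw top 99 X [-0.0265 -0.0174 -0.0056] Y [-0.0318 -0.0051  0.0202] z [0.066  0.0727 0.0786]
pad 50 X [0.0037 0.0098 0.0157] Y [-0.0347 -0.0099  0.0146] z [0.0526 0.067  0.0765]
orange 82 X [-0.1023 -0.0845 -0.0716] Y [-0.0095  0.0044  0.0157] z [0.1112 0.191  0.202 ]
orange185 24 X [-0.0888 -0.0793 -0.0711] Y [-0.0082  0.0026  0.0153] z [0.1777 0.1907 0.1948]
handle top 60 X [-0.137  -0.1297 -0.0787] Y [-0.0036  0.0097  0.0247] z [0.2009 0.2078 0.2158]
V top 255 X [0.0951 0.1431 0.1788] Y [-0.0603 -0.0308  0.0134] z [0.0612 0.0696 0.0774]
side cap 127 [0.5182 0.3649 0.1207] [0.5528 0.3974 0.1372] [0.5338 0.3809 0.1298]
plate 2256 ((0.5177758932113647, -0.03800763189792633), (0.4658491313457489, 0.24562950432300568), 88.42277526855469) 0.012853599948432048
ax [0.02752426 0.99962115]
housing top 218 X [-0.1258 -0.0762 -0.0437] Y [-0.0267  0.0152  0.0264] z [0.1062 0.1167 0.1232]
jaw top 126 X [-0.0311 -0.0097  0.0003] Y [-0.0348 -0.0046  0.0182] z [0.0623 0.0746 0.0789]
pad 60 X [0.0113 0.0169 0.0226] Y [-0.0408 -0.0097  0.0115] z [0.051  0.0699 0.0759]
orange 135 X [-0.0951 -0.0778 -0.0654] Y [-0.0145  0.006   0.0105] z [0.1114 0.1782 0.2041]
orange185 31 X [-0.0797 -0.0711 -0.0637] Y [-0.013   0.0059  0.0092] z [0.179  0.1891 0.1944]
handle top 77 X [-0.1309 -0.122  -0.069 ] Y [-0.0118  0.0043  0.0155] z [0.2006 0.2072 0.2153]
V top 329 X [0.1025 0.147  0.186 ] Y [-0.061  -0.0298  0.0131] z [0.0607 0.0707 0.0779]
```

```bash
cat >> h.py <<'E'
from scipy.spatial.transform import Rotation as R
def plan(p,ydir):
    """target TCP p, tool down, tool y axis along horizontal ydir -> units"""
    s=manip.get_state(); w,x,y,z=s['ee_rot']; A=R.from_quat([x,y,z,w])
    yv=np.array([ydir[0],ydir[1],0])/np.hypot(*ydir[:2]); zv=np.array([0,0,-1.]); B=R.from_matrix(np.c_[np.cross(yv,zv),yv,zv])
    d=A.inv().apply(np.array(p)-s['position'])/.4; a=(A.inv()*B).as_rotvec()/(2*np.pi)
    print('d',d.round(4),'a',a.round(4),'rows',np.linalg.norm(d)*8, np.linalg.norm(a)*360/8.59)
E
python3 - <<'E'
from h import *
print(np.array(imaging.calibration('wrist')['T_tool_cam']).round(3))
plan([.47,-.05,.40],[0.1,-1])
E
```

```text
[[-0.    -0.96  -0.281  0.073]
 [ 1.    -0.    -0.    -0.   ]
 [ 0.    -0.281  0.96  -0.143]
 [ 0.     0.     0.     1.   ]]
d [ 1.0493 -1.1442 -0.4217] a [ 0.     -0.      0.0433] rows 12.869732002373592 1.8149153907842273
```

```bash
python3 -c "
from h import *
plan([.57,-.05,.38],[0.1,-1])"
```

```text
d [ 1.2822 -1.0534 -0.3717] a [ 0.     -0.      0.0433] rows 13.604139673091888 1.8149153907842273
```

>>> {"name": "drive_tool", "arguments": {
  "commands": [
    {"dx":0.08,"dy":-0.07,"dz":-0.03},
    {"dx":0.17,"dy":-0.14,"dz":-0.06},
    {"dx":0.26,"dy":-0.21,"dz":-0.09},
    {"dx":0.35,"dy":-0.28,"dz":-0.12},
    {"dx":0.43,"dy":-0.35,"dz":-0.15}
  ]
}}

```text
schema error: expected keys dx, dy, dz, ax, ay, az, gripper
```

>>> {"name": "drive_tool", "arguments": {
  "commands": [
    {"dx":0.08,"dy":-0.07,"dz":-0.03},
    {"dx":0.17,"dy":-0.14,"dz":-0.06},
    {"dx":0.26,"dy":-0.21,"dz":-0.09},
    {"dx":0.35,"dy":-0.28,"dz":-0.12},
    {"dx":0.43,"dy":-0.35,"dz":-0.15}
  ]
}}

```text
schema error: expected keys dx, dy, dz, ax, ay, az, gripper
```

>>> {"name": "drive_tool", "arguments": {
  "commands": [
    {"dx":0.08,"dy":-0.07,"dz":-0.02,"az":0.01},
    {"dx":0.17,"dy":-0.14,"dz":-0.04,"az":0.02},
    {"dx":0.26,"dy":-0.21,"dz":-0.06,"az":0.03},
    {"dx":0.35,"dy":-0.28,"dz":-0.07,"az":0.043},
    {"dx":0.42,"dy":-0.35,"dz":-0.07,"az":0.043}
  ]
}}

```text
schema error: expected keys dx, dy, dz, ax, ay, az, gripper
```

```bash
cat > w.py <<'E'
from h import *
s=manip.get_state();print(s['t'],s['position'].round(3),s['force'].round(2))
pic,P=cloud('wrist');cv2.imwrite('pics/w1.png',pic);np.save('w1.npy',P)
for n in ['clamp','jaw','jaw_pad','trigger','handle_grip']:
    for r in spotter.outline_of('wrist',n)[:2]:
        q=P[r['region']];q=q[~np.isnan(q[:,0])]
        print(n,round(r['confidence'],2),np.round(r['rect']).astype(int).tolist(),np.percentile(q,[3,50,97],axis=0).round(3).tolist())
E
python3 w.py
```

```text
1.0 [ 0.245 -0.629  0.231] [-0.44 -0.45 -1.15]
```

View pics/w1.png

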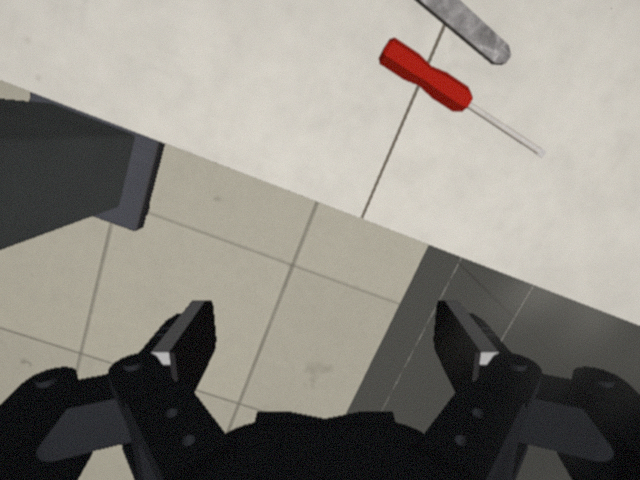

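The picture shows only the bench edge and a red screwdriver near (430,75), because the moves were refused for missing keys. I'll resend them with all the keys.

>>> {"name": "drive_tool", "arguments": {
  "commands": [
    {"dx":0.08,"dy":-0.07,"dz":-0.03,"ax":0,"ay":0,"az":0,"gripper":0},
    {"dx":0.17,"dy":-0.14,"dz":-0.06,"ax":0,"ay":0,"az":0,"gripper":0},
    {"dx":0.26,"dy":-0.21,"dz":-0.09,"ax":0,"ay":0,"az":0,"gripper":0},
    {"dx":0.35,"dy":-0.28,"dz":-0.12,"ax":0,"ay":0,"az":0,"gripper":0},
    {"dx":0.43,"dy":-0.35,"dz":-0.15,"ax":0,"ay":0,"az":0,"gripper":0}
  ]
}}

```text
t: 1.8
position: [0.3558, -0.434, 0.2919]
ee_rot: [0.0, 0.983, 0.185, 0.0]
force: [1.1, -0.1, -0.2]
gripper_width: 0.0855
grasp_force: 0.0
```

>>> {"name": "drive_tool", "arguments": {
  "commands": [
    {"dx":0.08,"dy":-0.07,"dz":-0.03,"ax":0,"ay":0,"az":0,"gripper":0},
    {"dx":0.17,"dy":-0.14,"dz":-0.06,"ax":0,"ay":0,"az":0,"gripper":0},
    {"dx":0.26,"dy":-0.21,"dz":-0.09,"ax":0,"ay":0,"az":0,"gripper":0},
    {"dx":0.35,"dy":-0.28,"dz":-0.12,"ax":0,"ay":0,"az":0,"gripper":0},
    {"dx":0.43,"dy":-0.35,"dz":-0.15,"ax":0,"ay":0,"az":0,"gripper":0}
  ]
}}

```text
t: 2.3
position: [0.4649, -0.241, 0.3521]
ee_rot: [0.0, 0.983, 0.185, 0.0]
force: [1.0, 0.5, -0.0]
gripper_width: 0.0855
grasp_force: 0.0
```

>>> {"name": "drive_tool", "arguments": {
  "commands": [
    {"dx":0.08,"dy":-0.07,"dz":-0.02,"ax":0,"ay":0,"az":0.01,"gripper":0},
    {"dx":0.17,"dy":-0.14,"dz":-0.04,"ax":0,"ay":0,"az":0.02,"gripper":0},
    {"dx":0.26,"dy":-0.21,"dz":-0.06,"ax":0,"ay":0,"az":0.03,"gripper":0},
    {"dx":0.35,"dy":-0.28,"dz":-0.07,"ax":0,"ay":0,"az":0.043,"gripper":0},
    {"dx":0.42,"dy":-0.35,"dz":-0.07,"ax":0,"ay":0,"az":0.043,"gripper":0}
  ]
}}

```text
t: 2.8
position: [0.571, -0.0494, 0.3801]
ee_rot: [-0.0, 0.999, 0.05, 0.001]
force: [0.7, -0.2, 0.1]
gripper_width: 0.085
grasp_force: 0.0
```

```bash
sed -i 's/w1/w2/g' w.py; python3 w.py
```

```text
2.8 [ 0.571 -0.049  0.38 ] [ 0.67 -0.21  0.05]
clamp 0.9 [319, 223, 310, 161] [[0.492, -0.24, 0.01], [0.539, -0.052, 0.014], [0.591, 0.135, 0.2]]
jaw 0.83 [383, 226, 176, 64] [[0.501, -0.244, 0.013], [0.524, -0.054, 0.053], [0.559, -0.02, 0.075]]
jaw_pad 0.77 [304, 215, 9, 47] [[0.514, -0.028, 0.012], [0.542, -0.022, 0.069], [0.561, -0.017, 0.071]]
jaw_pad 0.2 [386, 261, 25, 52] [[0.507, -0.132, 0.077], [0.529, -0.112, 0.189], [0.535, -0.103, 0.201]]
trigger 0.98 [387, 260, 24, 47] [[0.512, -0.129, 0.106], [0.529, -0.112, 0.189], [0.535, -0.103, 0.201]]
trigger 0.56 [317, 221, 313, 154] [[0.494, -0.239, 0.01], [0.54, -0.051, 0.014], [0.59, 0.135, 0.2]]
handle_grip 0.75 [19, 181, 38, 53] [[0.513, 0.348, 0.004], [0.542, 0.352, 0.034], [0.568, 0.37, 0.064]]
handle_grip 0.51 [383, 227, 181, 63] [[0.5, -0.246, 0.013], [0.524, -0.055, 0.053], [0.559, -0.02, 0.075]]
```

View pics/w2.png

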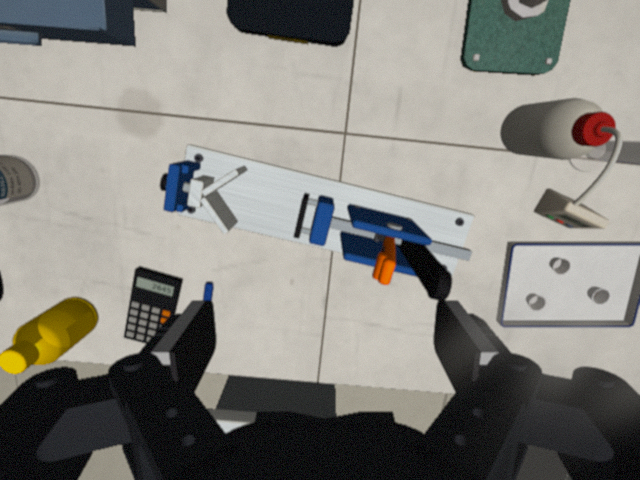

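```bash
cat > f.py <<'E'
from h import *
P=np.load('w2.npy');pic=cv2.imread('pics/w2.png').astype(int)
s=manip.get_state();c=imaging.calibration('wrist');K=c['mtx'];w,x,y,z=s['ee_rot'];T=np.eye(4);T[:3,:3]=R.from_quat([x,y,z,w]).as_matrix();T[:3,3]=s['position'];T=T@c['T_tool_cam']
def ray(u,v,h):
    d=T[:3,:3]@np.linalg.solve(K,[u,v,1.]);return T[:3,3]+d*(h-T[2,3])/d[2]
tl,tr=ray(187,145,.012),ray(473,213,.012)
print('plate edge',tl.round(4),tr.round(4),np.linalg.norm(tl-tr))
ax=(tl-tr)[:2];ax/=np.linalg.norm(ax);yv=np.array([-ax[1],ax[0]])  # clamp y = z cross x
mid=((tl+tr)/2)[:2]+yv*.05
print('ax',ax,'yaw',np.arctan2(ax[1],ax[0]),'mid',mid)
q=P.reshape(-1,3);cc=pic.reshape(-1,3);ok=~np.isnan(q[:,0]);q=q[ok];cc=cc[ok]
X=(q[:,:2]-mid)@ax;Y=(q[:,:2]-mid)@yv;Z=q[:,2]
blue=cc[:,0]>cc[:,2]+40;org=cc[:,2]>cc[:,0]+60;dark=cc.max(1)<60;grey=~blue&~org&~dark
def rep(n,m):print(n,m.sum(),*[np.percentile(v[m],[2,50,98]).round(4) for v in (X,Y,Z)])
I=(abs(X)<.25)&(abs(Y)<.08)
rep('jaw',I&blue&(abs(X)<.04)&(Z>.066)&(Z<.08));rep('pad',I&dark&(abs(X)<.05)&(Z>.06)&(Z<.08))
rep('hous',I&blue&(X<-.02)&(Z>.112)&(Z<.124));rep('org',I&org);rep('orgtop',I&org&(Z>.193));rep('org185',I&org&(Z>.178)&(Z<.19))
rep('handletop',I&dark&(Z>.203)&(Z<.22));rep('V',I&grey&(X>.05)&(Z>.055)&(Z<.08));rep('Vb',I&blue&(X>.1)&(Z>.04))
E
python3 f.py
```

```text
plate edge [0.6038 0.135  0.012 ] [ 0.5506 -0.2641  0.012 ] 0.402658399512458
ax [0.13235926 0.99120181] yaw 1.4380475184712507 mid [ 0.52764159 -0.05789035]
jaw 745 [-0.0325  0.0097  0.0199] [-0.0294 -0.0036  0.0233] [0.0694 0.0737 0.0757]
pad 338 [-0.0486  0.0122  0.0392] [-0.0299 -0.0044  0.0193] [0.0604 0.0698 0.0791]
hous 1098 [-0.1105 -0.059  -0.0234] [-0.0264 -0.0192  0.0216] [0.1131 0.1172 0.1192]
org 704 [-0.0689 -0.0535 -0.0454] [-0.0148 -0.0085  0.0093] [0.1189 0.1907 0.2014]
orgtop 337 [-0.0596 -0.0531 -0.0483] [-0.0148 -0.0035  0.0093] [0.1948 0.1998 0.2018]
org185 176 [-0.0603 -0.0476 -0.0451] [-0.0147 -0.0074  0.0098] [0.1787 0.1874 0.1899]
handletop 398 [-0.1105 -0.1034 -0.0987] [-0.014  -0.0037  0.0093] [0.2034 0.2095 0.2125]
V 1219 [0.1232 0.1524 0.2042] [-0.0412 -0.0011  0.0331] [0.056  0.0699 0.0743]
Vb 912 [0.1848 0.1934 0.2045] [-0.0333 -0.0064  0.0239] [0.0432 0.0703 0.0733]
```

```bash
cat >> f.py <<'E'
O=mid+ax*.0155+yv*(-.003);np.savez('clamp.npz',O=O,ax=ax,yv=yv)
X-=.0155;Y+=.003
m=grey&(X>.08)&(X<.17)&(abs(Y)<.05)&(Z>.064)&(Z<.078)
for lo in np.arange(-.045,.045,.01):
    k=m&(Y>=lo)&(Y<lo+.01); print(round(lo+.005,3),k.sum(),np.percentile(X[k],[3,97]).round(4) if k.sum()>5 else '')
print('O',O,'bay',O+.08*ax)
plan([.535,.381,.24],-ax);plan([.535,.381,.106],-ax)
E
python3 f.py | tail -14
```

```text
V 1219 [0.1232 0.1524 0.2042] [-0.0412 -0.0011  0.0331] [0.056  0.0699 0.0743]
Vb 912 [0.1848 0.1934 0.2045] [-0.0333 -0.0064  0.0239] [0.0432 0.0703 0.0733]
-0.04 42 [0.1063 0.1159]
-0.03 81 [0.1093 0.1256]
-0.02 109 [0.1199 0.16  ]
-0.01 186 [0.1314 0.1613]
0.0 149 [0.1389 0.1615]
0.01 196 [0.1292 0.1615]
0.02 106 [0.1189 0.1582]
0.03 93 [0.1086 0.1246]
0.04 33 [0.107  0.1163]
O [ 0.53266676 -0.0429238 ] bay [0.5432555  0.03637234]
d [ 0.0228 -1.0889  0.3471] a [0.0001 0.0001 0.037 ] rows 9.144937432669437 1.5500588618228717
d [ 0.0229 -1.0892  0.6821] a [0.0001 0.0001 0.037 ] rows 10.28274952684466 1.5500588618228717
```

>>> {"name": "drive_tool", "arguments": {
  "commands": [
    {"dx":0,"dy":-0.1,"dz":0,"ax":0,"ay":0,"az":0.01,"gripper":0},
    {"dx":0,"dy":-0.21,"dz":0.0,"ax":0,"ay":0,"az":0.02,"gripper":0},
    {"dx":0.01,"dy":-0.32,"dz":0.02,"ax":0,"ay":0,"az":0.03,"gripper":0},
    {"dx":0.01,"dy":-0.43,"dz":0.04,"ax":0,"ay":0,"az":0.037,"gripper":0},
    {"dx":0.023,"dy":-0.54,"dz":0.06,"ax":0,"ay":0,"az":0.037,"gripper":0}
  ]
}}

```text
t: 3.6
position: [0.5568, 0.1636, 0.3555]
ee_rot: [0.0, 0.998, -0.068, 0.001]
force: [0.4, -0.4, 0.1]
gripper_width: 0.0854
grasp_force: 0.0
```

```bash
python3 -c "
from h import *
c=np.load('clamp.npz')
plan([.535,.381,.24],-c['ax'])
pic,P=cloud('wrist')
q=P.reshape(-1,3);m=(abs(q[:,0]-.535)<.05)&(abs(q[:,1]-.381)<.05)&(q[:,2]>.123)&(q[:,2]<.14);print(m.sum(),np.percentile(q[m],[1,50,99],axis=0))"
```

```text
d [-0.1277 -0.5314  0.2882] a [ 0.0001 -0.0002 -0.0005] rows 4.943065880645428 0.021393380082339732
849 [[0.52273282 0.36538701 0.12331108]
 [0.53890988 0.37961523 0.12922469]
 [0.55420438 0.39656765 0.13115363]]
```

>>> {"name": "drive_tool", "arguments": {
  "commands": [
    {"dx":-0.02,"dy":-0.09,"dz":0.03,"ax":0,"ay":0,"az":0,"gripper":0},
    {"dx":-0.05,"dy":-0.2,"dz":0.08,"ax":0,"ay":0,"az":0,"gripper":0},
    {"dx":-0.08,"dy":-0.31,"dz":0.14,"ax":0,"ay":0,"az":0,"gripper":0},
    {"dx":-0.11,"dy":-0.42,"dz":0.2,"ax":0,"ay":0,"az":0,"gripper":0},
    {"dx":-0.123,"dy":-0.531,"dz":0.25,"ax":0,"ay":0,"az":0,"gripper":0}
  ]
}}

```text
t: 4.15
position: [0.5363, 0.3785, 0.2553]
ee_rot: [0.001, 0.998, -0.067, 0.0]
force: [1.5, -0.0, 0.5]
gripper_width: 0.0851
grasp_force: 0.0
```

```bash
python3 -c "
from h import *
c=np.load('clamp.npz')
pic,P=cloud('wrist');cv2.imwrite('pics/w3.png',pic)
plan([.538,.381,.106],-c['ax'])
q=P.reshape(-1,3);m=(abs(q[:,0]-.535)<.05)&(abs(q[:,1]-.381)<.05)&(q[:,2]>.123)&(q[:,2]<.14);print(m.sum(),np.percentile(q[m],[1,50,99],axis=0))
m=(abs(q[:,0]-.535)<.07)&(abs(q[:,1]-.381)<.022)&(q[:,2]>.02)
for x in np.arange(.48,.6,.006):
  k=m&(abs(q[:,0]-x)<.003);print(round(x,3),k.sum(),np.median(q[k,2]) if k.sum() else 0)"
```

```text
d [0.0183 0.0131 0.3626] a [-0.0002  0.0009  0.0013] rows 2.9066725117198318 0.06570878949205539
1554 [[0.52254676 0.36630038 0.1244957 ]
 [0.53883034 0.38194826 0.12935799]
 [0.55405169 0.39795314 0.1309357 ]]
0.48 0 0
0.486 0 0
0.492 0 0
0.498 0 0
0.504 5 0.08483446030725678
0.51 70 0.09120502582774742
0.516 82 0.0928793945436725
0.522 148 0.12791105251778687
0.528 300 0.1292252525997842
0.534 384 0.12927954321367416
0.54 431 0.1292834839105037
0.546 7741 0.3372454518836479
0.552 4580 0.33901168456567266
0.558 5093 0.3481034531358723
0.564 494 0.09086922787621654
0.57 326 0.06857227120420531
0.576 0 0
0.582 0 0
0.588 0 0
0.594 0 0
```

View pics/w3.png

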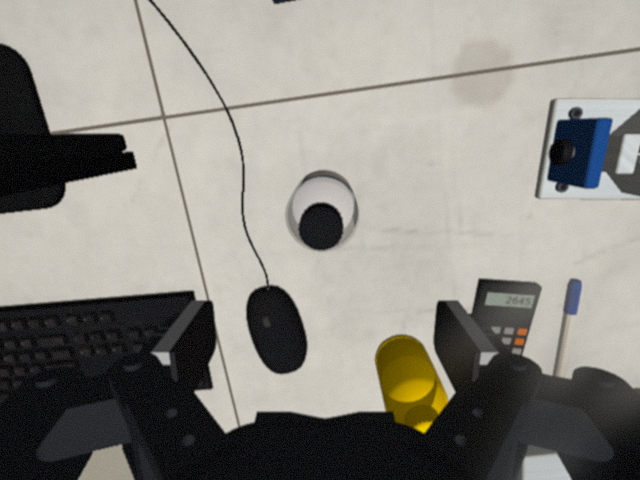

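The black cap is at (321,226), white-labelled body, centred between the fingers. The yellow look-alike is at (410,380). Now I'll descend and grasp it.

>>> {"name": "drive_tool", "arguments": {
  "commands": [
    {"dx":0.018,"dy":0.011,"dz":0.06,"ax":0,"ay":0,"az":0,"gripper":0},
    {"dx":0.018,"dy":0.011,"dz":0.14,"ax":0,"ay":0,"az":0,"gripper":0},
    {"dx":0.018,"dy":0.011,"dz":0.24,"ax":0,"ay":0,"az":0,"gripper":0},
    {"dx":0.018,"dy":0.011,"dz":0.32,"ax":0,"ay":0,"az":0,"gripper":0},
    {"dx":0.018,"dy":0.011,"dz":0.36,"ax":0,"ay":0,"az":0,"gripper":0}
  ],
  "squeeze": 40
}}

```text
t: 4.7
position: [0.5424, 0.3706, 0.109]
ee_rot: [0.002, 0.998, -0.067, -0.001]
force: [0.3, -1.0, -0.1]
gripper_width: 0.0851
grasp_force: 0.0
```

>>> {"name": "drive_tool", "arguments": {
  "commands": [
    {"dx":0,"dy":0,"dz":0,"ax":0,"ay":0,"az":0,"gripper":0},
    {"dx":0,"dy":0,"dz":0,"ax":0,"ay":0,"az":0,"gripper":120},
    {"dx":0,"dy":0,"dz":0,"ax":0,"ay":0,"az":0,"gripper":200},
    {"dx":0,"dy":0,"dz":0,"ax":0,"ay":0,"az":0,"gripper":255},
    {"dx":0,"dy":0,"dz":0,"ax":0,"ay":0,"az":0,"gripper":255}
  ]
}}

```text
t: 5.2
position: [0.5431, 0.3751, 0.1139]
ee_rot: [-0.001, 0.998, -0.065, 0.001]
force: [0.5, 1.1, 4.8]
gripper_width: 0.0317
grasp_force: 39.2
```

>>> {"name": "drive_tool", "arguments": {
  "commands": [
    {"dx":0,"dy":0,"dz":0,"ax":0,"ay":0,"az":0,"gripper":255},
    {"dx":0,"dy":0,"dz":0,"ax":0,"ay":0,"az":0,"gripper":255},
    {"dx":0,"dy":0,"dz":0,"ax":0,"ay":0,"az":0,"gripper":255},
    {"dx":0,"dy":0,"dz":0,"ax":0,"ay":0,"az":0,"gripper":255},
    {"dx":0,"dy":0,"dz":0,"ax":0,"ay":0,"az":0,"gripper":255}
  ]
}}

```text
t: 5.7
position: [0.5432, 0.3751, 0.1138]
ee_rot: [-0.001, 0.998, -0.065, 0.001]
force: [-0.7, 0.4, 5.5]
gripper_width: 0.0315
grasp_force: 39.4
```

>>> {"name": "drive_tool", "arguments": {
  "commands": [
    {"dx":0,"dy":0,"dz":-0.02,"ax":0,"ay":0,"az":0,"gripper":255},
    {"dx":0,"dy":0,"dz":-0.06,"ax":0,"ay":0,"az":0,"gripper":255},
    {"dx":0,"dy":0,"dz":-0.12,"ax":0,"ay":0,"az":0,"gripper":255},
    {"dx":0,"dy":0,"dz":-0.18,"ax":0,"ay":0,"az":0,"gripper":255},
    {"dx":0,"dy":0,"dz":-0.24,"ax":0,"ay":0,"az":0,"gripper":255}
  ]
}}

```text
t: 6.2
position: [0.5422, 0.3739, 0.2099]
ee_rot: [0.0, 0.998, -0.065, -0.0]
force: [0.6, -0.9, -2.6]
gripper_width: 0.0317
grasp_force: 39.9
```

>>> {"name": "drive_tool", "arguments": {
  "commands": [
    {"dx":0,"dy":0,"dz":0,"ax":0,"ay":0,"az":0,"gripper":255},
    {"dx":0,"dy":0,"dz":0,"ax":0,"ay":0,"az":0,"gripper":255},
    {"dx":0,"dy":0,"dz":0,"ax":0,"ay":0,"az":0,"gripper":255},
    {"dx":0,"dy":0,"dz":0,"ax":0,"ay":0,"az":0,"gripper":255},
    {"dx":0,"dy":0,"dz":0,"ax":0,"ay":0,"az":0,"gripper":255}
  ]
}}

```text
t: 6.7
position: [0.542, 0.3737, 0.207]
ee_rot: [0.001, 0.998, -0.065, -0.001]
force: [-0.2, -0.6, -2.4]
gripper_width: 0.0315
grasp_force: 40.0
```

```bash
python3 - <<'E'
from h import *
c=np.load('clamp.npz');print(manip.get_state()['position'],manip.get_state()['force'])
for cam in ['wrist','side']:
    pic,P=cloud(cam);cv2.imwrite(f'pics/b_{cam}.png',pic);st=manip.get_state()['position']
    q=P[abs(P[...,2]-.15)<.2]
    near=np.hypot(q[:,0]-st[0],q[:,1]-st[1])<.06;q=q[near&(q[:,2]<st[2]-.01)&(q[:,2]>.02)]
    print(cam,len(q),np.percentile(q,[1,5,50,95,99],axis=0).round(4).tolist())
E
```

```text
[0.54199351 0.37368682 0.20699042] [-0.19711564 -0.6451844  -2.39460308]
wrist 8068 [[0.5384, 0.3466, 0.1024], [0.5439, 0.3507, 0.1179], [0.5584, 0.3735, 0.1845], [0.5675, 0.3993, 0.1961], [0.568, 0.4044, 0.1969]]
side 602 [[0.5004, 0.3448, 0.0992], [0.5018, 0.3462, 0.1052], [0.5113, 0.3653, 0.1659], [0.5378, 0.3993, 0.1947], [0.5479, 0.4051, 0.1968]]
```

```bash
python3 -c "
from h import *
c=np.load('clamp.npz')
plan([.548,.036,.25],-c['ax']);plan([.548,.036,.207],-c['ax'])"
```

```text
d [ 0.1245  0.8359 -0.1059] a [0.0001 0.0001 0.0003] rows 6.813609342636475 0.015389858413823
d [0.1246 0.8358 0.0016] a [0.0001 0.0001 0.0003] rows 6.760208579874222 0.015389858413823
```

>>> {"name": "drive_tool", "arguments": {
  "commands": [
    {"dx":0.0,"dy":0.05,"dz":-0.05,"ax":0,"ay":0,"az":0,"gripper":255},
    {"dx":0.02,"dy":0.12,"dz":-0.1,"ax":0,"ay":0,"az":0,"gripper":255},
    {"dx":0.04,"dy":0.21,"dz":-0.106,"ax":0,"ay":0,"az":0,"gripper":255},
    {"dx":0.055,"dy":0.31,"dz":-0.106,"ax":0,"ay":0,"az":0,"gripper":255},
    {"dx":0.07,"dy":0.41,"dz":-0.106,"ax":0,"ay":0,"az":0,"gripper":255}
  ]
}}

```text
t: 7.3
position: [0.5487, 0.2066, 0.2506]
ee_rot: [-0.0, 0.998, -0.065, 0.0]
force: [0.7, -1.0, -2.1]
gripper_width: 0.0319
grasp_force: 40.2
```

>>> {"name": "drive_tool", "arguments": {
  "commands": [
    {"dx":0.015,"dy":0.1,"dz":0,"ax":0,"ay":0,"az":0,"gripper":255},
    {"dx":0.03,"dy":0.2,"dz":0,"ax":0,"ay":0,"az":0,"gripper":255},
    {"dx":0.04,"dy":0.3,"dz":0,"ax":0,"ay":0,"az":0,"gripper":255},
    {"dx":0.05,"dy":0.38,"dz":0,"ax":0,"ay":0,"az":0,"gripper":255},
    {"dx":0.055,"dy":0.426,"dz":0,"ax":0,"ay":0,"az":0,"gripper":255}
  ]
}}

```text
t: 7.8
position: [0.5482, 0.0322, 0.2504]
ee_rot: [0.001, 0.998, -0.067, -0.0]
force: [-1.1, 0.5, -2.2]
gripper_width: 0.0314
grasp_force: 40.2
```

>>> {"name": "drive_tool", "arguments": {
  "commands": [
    {"dx":0,"dy":0,"dz":0.02,"ax":0,"ay":0,"az":0,"gripper":255},
    {"dx":0,"dy":0,"dz":0.04,"ax":0,"ay":0,"az":0,"gripper":255},
    {"dx":0,"dy":0,"dz":0.06,"ax":0,"ay":0,"az":0,"gripper":255},
    {"dx":0,"dy":0,"dz":0.08,"ax":0,"ay":0,"az":0,"gripper":255},
    {"dx":0,"dy":0,"dz":0.08,"ax":0,"ay":0,"az":0,"gripper":255}
  ]
}}

```text
t: 8.3
position: [0.5473, 0.0369, 0.2169]
ee_rot: [0.0, 0.998, -0.064, -0.001]
force: [0.2, -0.5, -1.3]
gripper_width: 0.0319
grasp_force: 40.2
```

```bash
cat > g.py <<'E'
from h import *
c=np.load('clamp.npz');st=manip.get_state()
print(st['t'],st['position'],st['force'],'tcp in clamp',(st['position'][:2]-c['O'])@c['ax'],(st['position'][:2]-c['O'])@c['yv'])
plan(list(c['O']+.08*c['ax']+.005*np.array([.991,-.132]))+[.127],-c['ax'])
for cam in ['wrist','side','top']:
    pic,P=cloud(cam);cv2.imwrite(f'pics/p_{cam}.png',pic)
    for r in spotter.outline_of(cam,'bottle')[:3]:
        q=P[r['region']];q=q[~np.isnan(q[:,0])];q=q[q[:,2]>.025]
        d=q[:,:2]-c['O'];print(cam,round(r['confidence'],2),np.round(r['rect']).astype(int).tolist(),'X',np.percentile(d@c['ax'],[2,50,98]).round(4),'Y',np.percentile(d@c['yv'],[2,50,98]).round(4),np.percentile(q[:,2],[2,98]).round(3))
E
python3 g.py
```

```text
8.3 [0.54734741 0.03694522 0.21686707] [ 0.17123328 -0.50430527 -1.25181346] tcp in clamp 0.08110943785695847 -0.003980085639344072
d [0.0032 0.0027 0.2247] a [0.     0.0005 0.0006] rows 1.797593410700504 0.0313117016256394
wrist 0.61 [323, 289, 125, 177] X [0.0585 0.0829 0.1095] Y [-0.0289 -0.012   0.0155] [0.124 0.234]
side 0.73 [304, 231, 26, 37] X [0.0533 0.0812 0.1117] Y [-0.0029  0.0229  0.036 ] [0.114 0.238]
side 0.63 [209, 326, 35, 37] X [0.2944 0.3161 0.3495] Y [0.2264 0.2604 0.2796] [0.028 0.133]
top 0.94 [201, 297, 27, 27] X [0.294  0.316  0.3517] Y [0.2172 0.2476 0.2757] [0.033 0.132]
```

>>> {"name": "drive_tool", "arguments": {
  "commands": [
    {"dx":0.004,"dy":0.004,"dz":0.05,"ax":0,"ay":0,"az":0,"gripper":255},
    {"dx":0.007,"dy":0.004,"dz":0.1,"ax":0,"ay":0,"az":0,"gripper":255},
    {"dx":0.007,"dy":0.004,"dz":0.14,"ax":0,"ay":0,"az":0,"gripper":255},
    {"dx":0.007,"dy":0.004,"dz":0.17,"ax":0,"ay":0,"az":0,"gripper":255},
    {"dx":0.007,"dy":0.004,"dz":0.19,"ax":0,"ay":0,"az":0,"gripper":255}
  ]
}}

```text
t: 9.1
position: [0.5508, 0.034, 0.1419]
ee_rot: [0.0, 0.998, -0.065, -0.0]
force: [-0.1, 0.0, -1.9]
gripper_width: 0.0312
grasp_force: 40.3
```

>>> {"name": "drive_tool", "arguments": {
  "commands": [
    {"dx":0,"dy":0,"dz":0.01,"ax":0,"ay":0,"az":0,"gripper":255},
    {"dx":0,"dy":0,"dz":0.018,"ax":0,"ay":0,"az":0,"gripper":255},
    {"dx":0,"dy":0,"dz":0.024,"ax":0,"ay":0,"az":0,"gripper":255},
    {"dx":0,"dy":0,"dz":0.028,"ax":0,"ay":0,"az":0,"gripper":255},
    {"dx":0,"dy":0,"dz":0.028,"ax":0,"ay":0,"az":0,"gripper":255}
  ]
}}

```text
t: 9.6
position: [0.551, 0.0341, 0.1314]
ee_rot: [0.0, 0.998, -0.065, 0.0]
force: [-0.2, 0.6, -1.9]
gripper_width: 0.0311
grasp_force: 40.3
```

>>> {"name": "drive_tool", "arguments": {
  "commands": [
    {"dx":0,"dy":0,"dz":0.004,"ax":0,"ay":0,"az":0,"gripper":255},
    {"dx":0,"dy":0,"dz":0.008,"ax":0,"ay":0,"az":0,"gripper":255},
    {"dx":0,"dy":0,"dz":0.012,"ax":0,"ay":0,"az":0,"gripper":255},
    {"dx":0,"dy":0,"dz":0.014,"ax":0,"ay":0,"az":0,"gripper":255},
    {"dx":0,"dy":0,"dz":0.014,"ax":0,"ay":0,"az":0,"gripper":255}
  ]
}}

```text
t: 10.1
position: [0.5511, 0.0341, 0.1259]
ee_rot: [-0.0, 0.998, -0.065, 0.0]
force: [-0.8, 0.3, -0.7]
gripper_width: 0.0316
grasp_force: 40.3
```

>>> {"name": "drive_tool", "arguments": {
  "commands": [
    {"dx":0,"dy":0,"dz":0.002,"ax":0,"ay":0,"az":0,"gripper":255},
    {"dx":0,"dy":0,"dz":0.004,"ax":0,"ay":0,"az":0,"gripper":255},
    {"dx":0,"dy":0,"dz":0.004,"ax":0,"ay":0,"az":0,"gripper":255},
    {"dx":0,"dy":0,"dz":0.004,"ax":0,"ay":0,"az":0,"gripper":255},
    {"dx":0,"dy":0,"dz":0.004,"ax":0,"ay":0,"az":0,"gripper":255}
  ]
}}

```text
t: 10.6
position: [0.5523, 0.0344, 0.1257]
ee_rot: [-0.0, 0.998, -0.065, 0.001]
force: [-1.0, 0.1, 7.5]
gripper_width: 0.0316
grasp_force: 41.1
```

Seated on the plate. I'll release slowly and rise.

>>> {"name": "drive_tool", "arguments": {
  "commands": [
    {"dx":0,"dy":0,"dz":-0.003,"ax":0,"ay":0,"az":0,"gripper":255},
    {"dx":0,"dy":0,"dz":-0.003,"ax":0,"ay":0,"az":0,"gripper":140},
    {"dx":0,"dy":0,"dz":-0.003,"ax":0,"ay":0,"az":0,"gripper":70},
    {"dx":0,"dy":0,"dz":-0.003,"ax":0,"ay":0,"az":0,"gripper":0},
    {"dx":0,"dy":0,"dz":-0.003,"ax":0,"ay":0,"az":0,"gripper":0}
  ]
}}

```text
t: 11.1
position: [0.5508, 0.034, 0.1252]
ee_rot: [0.0, 0.998, -0.065, -0.0]
force: [0.4, -0.4, 0.9]
gripper_width: 0.08
grasp_force: 0.0
```

>>> {"name": "drive_tool", "arguments": {
  "commands": [
    {"dx":0,"dy":0,"dz":0,"ax":0,"ay":0,"az":0,"gripper":0},
    {"dx":0,"dy":0,"dz":-0.06,"ax":0,"ay":0,"az":0,"gripper":0},
    {"dx":0,"dy":0,"dz":-0.16,"ax":0,"ay":0,"az":0,"gripper":0},
    {"dx":0,"dy":0,"dz":-0.27,"ax":0,"ay":0,"az":0,"gripper":0},
    {"dx":0,"dy":0,"dz":-0.37,"ax":0,"ay":0,"az":0,"gripper":0}
  ]
}}

```text
t: 11.6
position: [0.5508, 0.0342, 0.2752]
ee_rot: [-0.0, 0.998, -0.065, 0.0]
force: [0.1, -0.2, 0.2]
gripper_width: 0.0853
grasp_force: 0.0
```

```bash
cat > k.py <<'E'
from h import *
import sys
c=np.load('clamp.npz');st=manip.get_state()
print(st['t'],st['position'],st['force'])
pic,P=cloud('wrist');cv2.imwrite(sys.argv[1],pic)
q=P.reshape(-1,3);cc=pic.reshape(-1,3).astype(int);ok=~np.isnan(q[:,0]);q=q[ok];cc=cc[ok]
d=q[:,:2]-c['O'];X=d@c['ax'];Y=d@c['yv'];Z=q[:,2]
I=(abs(X)<.25)&(abs(Y)<.08)
def rep(n,m):print(n,m.sum(),*[np.percentile(v[m],[2,50,98]).round(4) if m.any() else None for v in (X,Y,Z)])
blue=cc[:,0]>cc[:,2]+40;org=cc[:,2]>cc[:,0]+60;dark=cc.max(1)<60
rep('cap',I&(X>.03)&(X<.14)&(Z>.134)&(Z<.15));rep('body',I&(X>.03)&(X<.14)&(Z>.085)&(Z<.125))
rep('jaw',I&blue&(X>-.025)&(X<.09)&(Z>.066)&(Z<.08));rep('org185',I&org&(Z>.178)&(Z<.192));rep('handletop',I&dark&(Z>.203)&(Z<.22))
E
python3 k.py pics/r1.png
```

```text
11.6 [0.55078765 0.03417155 0.27519976] [ 0.06446084 -0.15236193  0.15146316]
cap 1459 [0.0702 0.0849 0.1004] [-0.0182 -0.0034  0.0121] [0.1366 0.1413 0.1429]
body 2477 [0.0554 0.082  0.1135] [-0.033  -0.0165  0.0233] [0.0911 0.1064 0.1193]
jaw 1258 [-0.0148 -0.0043  0.0053] [-0.0261 -0.0009  0.0261] [0.0698 0.0736 0.0753]
org185 655 [-0.0728 -0.0628 -0.0602] [-0.0117 -0.0027  0.013 ] [0.1797 0.1875 0.1915]
handletop 56 [-0.1156 -0.1142 -0.1135] [0.0024 0.0096 0.0139] [0.203  0.2041 0.206 ]
```

View pics/r1.png

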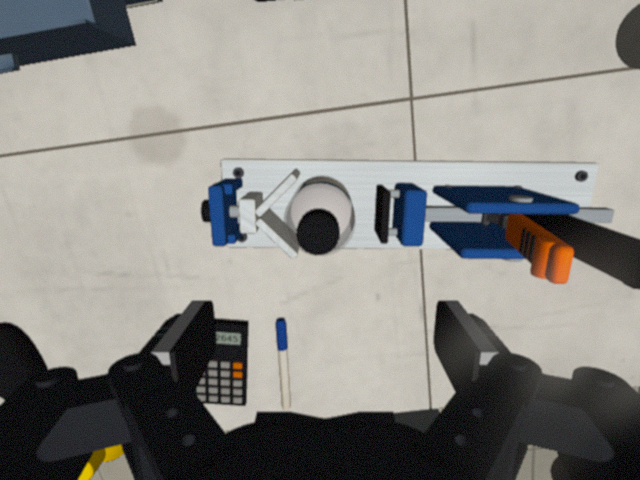

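The bottle stands upright in the bay between pad (382,213) and V (270,210), let go. The trigger is at (540,250). Next comes the pumping position.

```bash
python3 -c "
from h import *
c=np.load('clamp.npz');O=c['O'];ax=c['ax']
plan(list(O-.02*ax)+[.275],-ax);plan(list(O-.02*ax)+[.175],-ax)"
```

```text
d [-0.0282  0.25    0.0173] a [-0.0004 -0.0017  0.0003] rows 2.0174061825508445 0.07340255289620369
d [-0.0308  0.2506  0.2673] a [-0.0004 -0.0017  0.0003] rows 2.9414443867302857 0.07340255289620369
```

>>> {"name": "drive_tool", "arguments": {
  "commands": [
    {"dx":-0.01,"dy":0.06,"dz":0,"ax":0,"ay":0,"az":0,"gripper":100},
    {"dx":-0.02,"dy":0.15,"dz":0,"ax":0,"ay":0,"az":0,"gripper":200},
    {"dx":-0.03,"dy":0.23,"dz":0,"ax":0,"ay":0,"az":0,"gripper":255},
    {"dx":-0.03,"dy":0.25,"dz":0,"ax":0,"ay":0,"az":0,"gripper":255},
    {"dx":-0.03,"dy":0.25,"dz":0,"ax":0,"ay":0,"az":0,"gripper":255}
  ]
}}

```text
t: 12.15
position: [0.5257, -0.065, 0.2731]
ee_rot: [0.0, 0.998, -0.067, -0.0]
force: [1.1, 0.4, -0.0]
gripper_width: 0.0121
grasp_force: 0.0
```

>>> {"name": "drive_tool", "arguments": {
  "commands": [
    {"dx":0,"dy":0,"dz":0.06,"ax":0,"ay":0,"az":0,"gripper":255},
    {"dx":0,"dy":0,"dz":0.14,"ax":0,"ay":0,"az":0,"gripper":255},
    {"dx":0,"dy":0,"dz":0.21,"ax":0,"ay":0,"az":0,"gripper":255},
    {"dx":0,"dy":0,"dz":0.25,"ax":0,"ay":0,"az":0,"gripper":255},
    {"dx":0,"dy":0,"dz":0.25,"ax":0,"ay":0,"az":0,"gripper":255}
  ]
}}

```text
t: 12.65
position: [0.5246, -0.0615, 0.171]
ee_rot: [-0.001, 0.998, -0.064, -0.002]
force: [-0.7, 0.3, -0.2]
gripper_width: -0.0002
grasp_force: 0.0
```

```bash
cat > s.py <<'E'
from h import *
c=np.load('clamp.npz');O=c['O'];s=manip.get_state();d=s['position'][:2]-O
print(s['t'],'clampX',(d@c['ax']).round(4),'Y',(d@c['yv']).round(4),'z',s['position'][2].round(4),'push',-(s['force'][:2]@c['ax']).round(2),s['gripper_width'])
E
python3 s.py; python3 k.py pics/t1.png
```

```text
12.65 clampX -0.0195 Y 0.0056 z 0.171 push -0.2 -0.00016008196532657216
12.65 [ 0.52457847 -0.06149864  0.17095166] [-0.73116781  0.30081442 -0.17799524]
cap 3746 [0.0685 0.0827 0.0989] [-0.0173 -0.0029  0.0131] [0.1352 0.1413 0.1427]
body 6393 [0.0528 0.069  0.1046] [-0.0323 -0.0146  0.0238] [0.0873 0.1069 0.1229]
jaw 2439 [-0.016  -0.0059  0.0041] [-0.0265 -0.0018  0.0259] [0.0706 0.0737 0.0752]
org185 1726 [-0.0752 -0.0634 -0.0603] [-0.0119 -0.0057  0.0122] [0.1791 0.1875 0.1914]
handletop 4405 [-0.1183 -0.03    0.0028] [-0.0105 -0.0035  0.0116] [0.2034 0.212  0.2198]
```

View pics/t1.png

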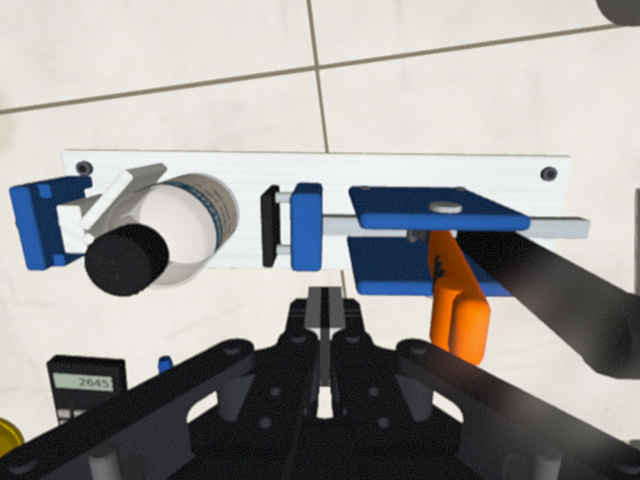

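```bash
python3 - <<'E'
from h import *
pic,P=cloud('wrist');s=manip.get_state();w,x,y,z=s['ee_rot']
print(imaging.calibration('wrist')['mtx'][0,0])
q=P.reshape(-1,3);q=q[~np.isnan(q[:,0])];t=R.from_quat([x,y,z,w]).inv().apply(q-s['position'])
m=(abs(t[:,0])<.045)&(abs(t[:,1])<.09)&(t[:,2]<.006);m&=~((q[:,2]<.202)&(t[:,1]>.028))
t=t[m]
for zz in np.arange(-.09,.006,.006):
    k=abs(t[:,2]-zz)<.003
    if k.sum()>8: print(round(zz,3),k.sum(),'y',np.percentile(t[k,1],[1,99]).round(4),'x',np.percentile(t[k,0],[1,99]).round(4))
E
python3 s.py
```

```text
370.87563197057284
-0.09 7160 y [-0.0594  0.0552] x [0.0095 0.0201]
-0.084 13006 y [-0.0608  0.0568] x [0.0044 0.0181]
-0.078 10303 y [-0.0569  0.0543] x [-0.0037  0.018 ]
-0.072 9626 y [-0.0519  0.0493] x [-0.0064  0.0179]
-0.066 5407 y [-0.0476  0.045 ] x [-0.0076  0.0178]
-0.06 3974 y [-0.0428  0.0404] x [-0.0082  0.0132]
-0.054 6549 y [-0.0384  0.0357] x [-0.0081  0.0134]
-0.048 3042 y [-0.0345  0.0318] x [-0.0083  0.0141]
-0.042 1157 y [-0.0286  0.0253] x [-0.0097  0.0141]
-0.036 968 y [-0.0103  0.0077] x [-0.0104  0.0122]
-0.03 493 y [-0.0145  0.0154] x [0.0064 0.0117]
-0.024 608 y [-0.0146  0.0121] x [0.0065 0.0116]
-0.018 538 y [-0.0145  0.0121] x [0.0064 0.0117]
-0.012 474 y [-0.0146  0.0121] x [0.0065 0.0116]
-0.006 300 y [-0.0133  0.0108] x [0.0065 0.0116]
12.75 clampX -0.0198 Y 0.0036 z 0.1736 push -0.05 0.00028798385650681774
```

>>> {"name": "drive_tool", "arguments": {
  "commands": [
    {"dx":0.003,"dy":0.02,"dz":-0.003,"ax":0,"ay":0,"az":0,"gripper":255},
    {"dx":0.006,"dy":0.04,"dz":-0.003,"ax":0,"ay":0,"az":0,"gripper":255},
    {"dx":0.009,"dy":0.06,"dz":-0.003,"ax":0,"ay":0,"az":0,"gripper":255},
    {"dx":0.009,"dy":0.075,"dz":-0.003,"ax":0,"ay":0,"az":0,"gripper":255},
    {"dx":0.009,"dy":0.085,"dz":-0.003,"ax":0,"ay":0,"az":0,"gripper":255}
  ]
}}

```text
t: 13.25
position: [0.5264, -0.0945, 0.176]
ee_rot: [-0.002, 0.998, -0.065, 0.001]
force: [-0.9, 14.3, 9.7]
gripper_width: -0.0001
grasp_force: 8.2
```

```bash
python3 s.py
```

```text
13.25 clampX -0.052 Y -0.0006 z 0.176 push -14.08 -6.99783951263868e-05
```

>>> {"name": "drive_tool", "arguments": {
  "commands": [
    {"dx":0,"dy":0.01,"dz":0,"ax":0,"ay":0,"az":0,"gripper":255},
    {"dx":0,"dy":0.02,"dz":0,"ax":0,"ay":0,"az":0,"gripper":255},
    {"dx":0,"dy":0.03,"dz":0,"ax":0,"ay":0,"az":0,"gripper":255},
    {"dx":0,"dy":0.04,"dz":0,"ax":0,"ay":0,"az":0,"gripper":255},
    {"dx":0,"dy":0.045,"dz":0,"ax":0,"ay":0,"az":0,"gripper":255}
  ]
}}

```text
t: 13.75
position: [0.5251, -0.111, 0.1781]
ee_rot: [-0.002, 0.998, -0.064, 0.002]
force: [-5.7, 13.7, 22.9]
gripper_width: -0.0
grasp_force: 10.5
```

```bash
python3 s.py
```

```text
13.75 clampX -0.0685 Y -0.0016 z 0.1781 push -12.85 -3.787587550597425e-05
```

>>> {"name": "drive_tool", "arguments": {
  "commands": [
    {"dx":0,"dy":0.004,"dz":-0.005,"ax":0,"ay":0,"az":0,"gripper":255},
    {"dx":0,"dy":0.008,"dz":-0.01,"ax":0,"ay":0,"az":0,"gripper":255},
    {"dx":0,"dy":0.01,"dz":-0.012,"ax":0,"ay":0,"az":0,"gripper":255},
    {"dx":0,"dy":0.012,"dz":-0.012,"ax":0,"ay":0,"az":0,"gripper":255},
    {"dx":0,"dy":0.012,"dz":-0.012,"ax":0,"ay":0,"az":0,"gripper":255}
  ]
}}

```text
t: 14.25
position: [0.5233, -0.1164, 0.1798]
ee_rot: [-0.002, 0.998, -0.064, 0.001]
force: [2.1, 10.2, 0.1]
gripper_width: -0.0001
grasp_force: 5.1
```

```bash
python3 s.py; python3 k.py pics/t2.png
```

```text
14.25 clampX -0.0741 Y -0.0005 z 0.1798 push -10.37 -6.587499395720593e-05
14.25 [ 0.52334581 -0.11639011  0.17983429] [ 2.14506962 10.1778676   0.07259515]
cap 3325 [0.0684 0.0811 0.0965] [-0.0178 -0.0031  0.0127] [0.1347 0.1412 0.1427]
body 6786 [0.0528 0.0682 0.1005] [-0.0324 -0.0126  0.0239] [0.0868 0.1065 0.1232]
jaw 2416 [-0.0086  0.0009  0.012 ] [-0.0266 -0.0017  0.0255] [0.0676 0.0736 0.0753]
org185 689 [-0.1    -0.0907 -0.0851] [-0.0119 -0.0111 -0.0004] [0.1789 0.1881 0.1919]
handletop 1705 [-0.1235 -0.0856 -0.0611] [-0.0131 -0.0083  0.0057] [0.2032 0.2079 0.2192]
```

>>> {"name": "drive_tool", "arguments": {
  "commands": [
    {"dx":0,"dy":-0.03,"dz":0.002,"ax":0,"ay":0,"az":0,"gripper":255},
    {"dx":0,"dy":-0.065,"dz":0.008,"ax":0,"ay":0,"az":0,"gripper":255},
    {"dx":0,"dy":-0.095,"dz":0.014,"ax":0,"ay":0,"az":0,"gripper":255},
    {"dx":0,"dy":-0.095,"dz":0.014,"ax":0,"ay":0,"az":0,"gripper":255},
    {"dx":0,"dy":-0.095,"dz":0.014,"ax":0,"ay":0,"az":0,"gripper":255}
  ]
}}

```text
t: 14.8
position: [0.5267, -0.0828, 0.1734]
ee_rot: [0.0, 0.998, -0.065, -0.0]
force: [-0.6, 1.0, 0.3]
gripper_width: 0.0003
grasp_force: 0.0
```

>>> {"name": "drive_tool", "arguments": {
  "commands": [
    {"dx":0,"dy":0.025,"dz":-0.001,"ax":0,"ay":0,"az":0,"gripper":255},
    {"dx":0,"dy":0.05,"dz":-0.006,"ax":0,"ay":0,"az":0,"gripper":255},
    {"dx":0,"dy":0.075,"dz":-0.011,"ax":0,"ay":0,"az":0,"gripper":255},
    {"dx":0,"dy":0.095,"dz":-0.014,"ax":0,"ay":0,"az":0,"gripper":255},
    {"dx":0,"dy":0.095,"dz":-0.014,"ax":0,"ay":0,"az":0,"gripper":255}
  ]
}}

```text
t: 15.3
position: [0.522, -0.1192, 0.1792]
ee_rot: [-0.002, 0.998, -0.066, -0.0]
force: [0.8, 9.3, -0.8]
gripper_width: 0.0004
grasp_force: 4.0
```

```bash
python3 s.py; python3 k.py pics/t3.png|grep jaw
```

```text
15.3 clampX -0.0771 Y 0.0005 z 0.1792 push -9.31 0.0003837704675662903
jaw 2470 [0.001  0.0102 0.0215] [-0.0264 -0.0017  0.0255] [0.0675 0.0736 0.0753]
```

>>> {"name": "drive_tool", "arguments": {
  "commands": [
    {"dx":0,"dy":-0.03,"dz":0.002,"ax":0,"ay":0,"az":0,"gripper":255},
    {"dx":0,"dy":-0.065,"dz":0.008,"ax":0,"ay":0,"az":0,"gripper":255},
    {"dx":0,"dy":-0.095,"dz":0.014,"ax":0,"ay":0,"az":0,"gripper":255},
    {"dx":0,"dy":-0.095,"dz":0.014,"ax":0,"ay":0,"az":0,"gripper":255},
    {"dx":0,"dy":-0.095,"dz":0.014,"ax":0,"ay":0,"az":0,"gripper":255}
  ]
}}

```text
t: 15.85
position: [0.527, -0.0827, 0.1736]
ee_rot: [0.0, 0.998, -0.065, -0.0]
force: [0.3, 0.3, 0.9]
gripper_width: -0.0002
grasp_force: 0.0
```

>>> {"name": "drive_tool", "arguments": {
  "commands": [
    {"dx":0,"dy":0.025,"dz":-0.001,"ax":0,"ay":0,"az":0,"gripper":255},
    {"dx":0,"dy":0.05,"dz":-0.006,"ax":0,"ay":0,"az":0,"gripper":255},
    {"dx":0,"dy":0.075,"dz":-0.011,"ax":0,"ay":0,"az":0,"gripper":255},
    {"dx":0,"dy":0.091,"dz":-0.014,"ax":0,"ay":0,"az":0,"gripper":255},
    {"dx":0,"dy":0.091,"dz":-0.014,"ax":0,"ay":0,"az":0,"gripper":255}
  ]
}}

```text
t: 16.35
position: [0.5224, -0.1174, 0.1793]
ee_rot: [-0.002, 0.998, -0.065, 0.0]
force: [-0.1, 9.9, -1.7]
gripper_width: -0.0
grasp_force: 4.1
```

```bash
python3 s.py; python3 k.py pics/t4.png|egrep 'jaw|cap'
```

```text
16.35 clampX -0.0752 Y 0.0004 z 0.1793 push -9.82 -3.4554299488349086e-05
cap 3217 [0.0685 0.0804 0.0949] [-0.0179 -0.0031  0.0126] [0.1346 0.1412 0.1427]
jaw 2467 [0.0098 0.0189 0.0302] [-0.0267 -0.0021  0.0255] [0.0674 0.0736 0.0753]
```

>>> {"name": "drive_tool", "arguments": {
  "commands": [
    {"dx":0,"dy":-0.03,"dz":0.002,"ax":0,"ay":0,"az":0,"gripper":255},
    {"dx":0,"dy":-0.06,"dz":0.008,"ax":0,"ay":0,"az":0,"gripper":255},
    {"dx":0,"dy":-0.091,"dz":0.014,"ax":0,"ay":0,"az":0,"gripper":255},
    {"dx":0,"dy":-0.091,"dz":0.014,"ax":0,"ay":0,"az":0,"gripper":255},
    {"dx":0,"dy":-0.091,"dz":0.014,"ax":0,"ay":0,"az":0,"gripper":255}
  ]
}}

```text
t: 16.9
position: [0.527, -0.0828, 0.1736]
ee_rot: [0.0, 0.998, -0.065, -0.0]
force: [0.5, -0.8, 0.4]
gripper_width: -0.0
grasp_force: 0.0
```

>>> {"name": "drive_tool", "arguments": {
  "commands": [
    {"dx":0,"dy":0.025,"dz":-0.001,"ax":0,"ay":0,"az":0,"gripper":255},
    {"dx":0,"dy":0.05,"dz":-0.006,"ax":0,"ay":0,"az":0,"gripper":255},
    {"dx":0,"dy":0.075,"dz":-0.011,"ax":0,"ay":0,"az":0,"gripper":255},
    {"dx":0,"dy":0.091,"dz":-0.014,"ax":0,"ay":0,"az":0,"gripper":255},
    {"dx":0,"dy":0.091,"dz":-0.014,"ax":0,"ay":0,"az":0,"gripper":255}
  ]
}}

```text
t: 17.4
position: [0.5224, -0.1172, 0.1793]
ee_rot: [-0.002, 0.998, -0.065, 0.0]
force: [1.1, 9.4, -0.5]
gripper_width: 0.0001
grasp_force: 4.3
```

```bash
python3 s.py; python3 k.py pics/t5.png|egrep 'jaw|cap'
```

```text
17.4 clampX -0.075 Y 0.0004 z 0.1793 push -9.45 9.236335019941962e-05
cap 2426 [0.0769 0.0854 0.0969] [-0.0171 -0.0018  0.014 ] [0.1346 0.1412 0.1428]
jaw 2491 [0.0185 0.0275 0.0389] [-0.0266 -0.0018  0.0255] [0.0676 0.0736 0.0752]
```

>>> {"name": "drive_tool", "arguments": {
  "commands": [
    {"dx":0,"dy":-0.03,"dz":0.002,"ax":0,"ay":0,"az":0,"gripper":255},
    {"dx":0,"dy":-0.06,"dz":0.008,"ax":0,"ay":0,"az":0,"gripper":255},
    {"dx":0,"dy":-0.091,"dz":0.014,"ax":0,"ay":0,"az":0,"gripper":255},
    {"dx":0,"dy":-0.091,"dz":0.014,"ax":0,"ay":0,"az":0,"gripper":255},
    {"dx":0,"dy":-0.091,"dz":0.014,"ax":0,"ay":0,"az":0,"gripper":255}
  ]
}}

```text
t: 17.95
position: [0.527, -0.0827, 0.1736]
ee_rot: [0.0, 0.998, -0.065, -0.0]
force: [0.2, 0.1, 0.5]
gripper_width: 0.0
grasp_force: 0.0
```

>>> {"name": "drive_tool", "arguments": {
  "commands": [
    {"dx":0,"dy":0.02,"dz":-0.001,"ax":0,"ay":0,"az":0,"gripper":255},
    {"dx":0,"dy":0.035,"dz":-0.003,"ax":0,"ay":0,"az":0,"gripper":255},
    {"dx":0,"dy":0.045,"dz":-0.005,"ax":0,"ay":0,"az":0,"gripper":255},
    {"dx":0,"dy":0.055,"dz":-0.007,"ax":0,"ay":0,"az":0,"gripper":255},
    {"dx":0,"dy":0.06,"dz":-0.008,"ax":0,"ay":0,"az":0,"gripper":255}
  ]
}}

```text
t: 18.45
position: [0.5243, -0.1035, 0.1772]
ee_rot: [-0.002, 0.998, -0.065, 0.0]
force: [1.0, 11.5, -0.6]
gripper_width: 0.0005
grasp_force: 5.5
```

>>> {"name": "drive_tool", "arguments": {
  "commands": [
    {"dx":0,"dy":0.006,"dz":-0.001,"ax":0,"ay":0,"az":0,"gripper":255},
    {"dx":0,"dy":0.012,"dz":-0.002,"ax":0,"ay":0,"az":0,"gripper":255},
    {"dx":0,"dy":0.018,"dz":-0.003,"ax":0,"ay":0,"az":0,"gripper":255},
    {"dx":0,"dy":0.024,"dz":-0.005,"ax":0,"ay":0,"az":0,"gripper":255},
    {"dx":0,"dy":0.03,"dz":-0.006,"ax":0,"ay":0,"az":0,"gripper":255}
  ]
}}

```text
t: 18.95
position: [0.5227, -0.1143, 0.179]
ee_rot: [-0.003, 0.998, -0.064, -0.0]
force: [2.0, 13.6, -4.7]
gripper_width: 0.0001
grasp_force: 5.9
```

```bash
python3 s.py; python3 k.py pics/t6.png|egrep 'jaw|cap'
```

```text
18.95 clampX -0.0721 Y 0.0005 z 0.179 push -13.73 6.778124177949107e-05
cap 2278 [0.0813 0.0895 0.1003] [-0.0156 -0.0003  0.0155] [0.1345 0.1411 0.1427]
jaw 2515 [0.0256 0.0345 0.0462] [-0.0268 -0.0019  0.0254] [0.0671 0.0736 0.0753]
```

>>> {"name": "drive_tool", "arguments": {
  "commands": [
    {"dx":0,"dy":-0.03,"dz":0.002,"ax":0,"ay":0,"az":0,"gripper":255},
    {"dx":0,"dy":-0.06,"dz":0.008,"ax":0,"ay":0,"az":0,"gripper":255},
    {"dx":0,"dy":-0.09,"dz":0.014,"ax":0,"ay":0,"az":0,"gripper":255},
    {"dx":0,"dy":-0.09,"dz":0.014,"ax":0,"ay":0,"az":0,"gripper":255},
    {"dx":0,"dy":-0.09,"dz":0.014,"ax":0,"ay":0,"az":0,"gripper":255}
  ]
}}

```text
t: 19.5
position: [0.527, -0.0831, 0.1737]
ee_rot: [0.0, 0.998, -0.065, -0.0]
force: [-0.3, -0.3, 0.4]
gripper_width: -0.0002
grasp_force: 0.0
```

>>> {"name": "drive_tool", "arguments": {
  "commands": [
    {"dx":0,"dy":0.015,"dz":0,"ax":0,"ay":0,"az":0,"gripper":255},
    {"dx":0,"dy":0.025,"dz":-0.001,"ax":0,"ay":0,"az":0,"gripper":255},
    {"dx":0,"dy":0.033,"dz":-0.003,"ax":0,"ay":0,"az":0,"gripper":255},
    {"dx":0,"dy":0.04,"dz":-0.005,"ax":0,"ay":0,"az":0,"gripper":255},
    {"dx":0,"dy":0.045,"dz":-0.006,"ax":0,"ay":0,"az":0,"gripper":255}
  ]
}}

```text
t: 20.0
position: [0.5251, -0.0964, 0.1758]
ee_rot: [-0.003, 0.998, -0.064, 0.0]
force: [2.5, 13.2, -4.3]
gripper_width: -0.0005
grasp_force: 5.6
```

```bash
python3 s.py; python3 k.py pics/t7.png|egrep 'jaw|cap'
```

```text
20.0 clampX -0.054 Y 0.0004 z 0.1758 push -13.36 -0.00048349467130384834
cap 3589 [0.0816 0.0948 0.1117] [-0.0157 -0.0014  0.0148] [0.1348 0.1413 0.1428]
jaw 2535 [0.0263 0.0355 0.0469] [-0.0268 -0.0021  0.0253] [0.0671 0.0736 0.0753]
```

>>> {"name": "drive_tool", "arguments": {
  "commands": [
    {"dx":0,"dy":0.003,"dz":0,"ax":0,"ay":0,"az":0,"gripper":255},
    {"dx":0,"dy":0.006,"dz":0,"ax":0,"ay":0,"az":0,"gripper":255},
    {"dx":0,"dy":0.009,"dz":-0.001,"ax":0,"ay":0,"az":0,"gripper":255},
    {"dx":0,"dy":0.012,"dz":-0.001,"ax":0,"ay":0,"az":0,"gripper":255},
    {"dx":0,"dy":0.014,"dz":-0.001,"ax":0,"ay":0,"az":0,"gripper":255}
  ]
}}

```text
t: 20.55
position: [0.5247, -0.1004, 0.1765]
ee_rot: [-0.003, 0.998, -0.064, 0.0]
force: [0.2, 16.3, -0.5]
gripper_width: 0.0003
grasp_force: 7.6
```

```bash
python3 s.py; python3 k.py pics/t8.png|egrep 'jaw|cap'; python3 s.py
```

```text
20.55 clampX -0.058 Y 0.0003 z 0.1765 push -16.15 0.00026701498039405846
cap 3462 [0.0816 0.0943 0.1101] [-0.0157 -0.0012  0.0149] [0.1347 0.1413 0.1428]
jaw 2525 [0.0275 0.0366 0.0481] [-0.0268 -0.002   0.0254] [0.0672 0.0736 0.0752]
20.6 clampX -0.0582 Y 0.0003 z 0.1766 push -15.96 0.00016526372733823336
```

>>> {"name": "drive_tool", "arguments": {
  "commands": [
    {"dx":0,"dy":0.002,"dz":0,"ax":0,"ay":0,"az":0,"gripper":255},
    {"dx":0,"dy":0.004,"dz":0,"ax":0,"ay":0,"az":0,"gripper":255},
    {"dx":0,"dy":0.006,"dz":-0.001,"ax":0,"ay":0,"az":0,"gripper":255},
    {"dx":0,"dy":0.008,"dz":-0.001,"ax":0,"ay":0,"az":0,"gripper":255},
    {"dx":0,"dy":0.009,"dz":-0.001,"ax":0,"ay":0,"az":0,"gripper":255}
  ]
}}

```text
t: 21.1
position: [0.5243, -0.1033, 0.1771]
ee_rot: [-0.004, 0.998, -0.063, 0.0]
force: [1.2, 17.7, -0.4]
gripper_width: -0.0002
grasp_force: 8.4
```

```bash
python3 s.py; python3 k.py pics/t9.png|egrep 'jaw|cap'; python3 s.py
```

```text
21.1 clampX -0.061 Y 0.0003 z 0.1771 push -17.69 -0.00021532397185987064
cap 3267 [0.0816 0.0935 0.1084] [-0.0158 -0.0009  0.015 ] [0.1347 0.1413 0.1427]
jaw 2523 [0.0284 0.0375 0.0489] [-0.0268 -0.0021  0.0254] [0.0672 0.0736 0.0753]
21.15 clampX -0.061 Y 0.0003 z 0.1771 push -17.38 -0.00011506287867264302
```

The push is 17.5 N, so the clamp force is about 19 N. I'll back off and leave upward.

>>> {"name": "drive_tool", "arguments": {
  "commands": [
    {"dx":0,"dy":-0.02,"dz":0.002,"ax":0,"ay":0,"az":0,"gripper":255},
    {"dx":0,"dy":-0.05,"dz":0.004,"ax":0,"ay":0,"az":0,"gripper":255},
    {"dx":0,"dy":-0.08,"dz":0.004,"ax":0,"ay":0,"az":0,"gripper":255},
    {"dx":0,"dy":-0.1,"dz":0.004,"ax":0,"ay":0,"az":0,"gripper":255},
    {"dx":0,"dy":-0.1,"dz":0.004,"ax":0,"ay":0,"az":0,"gripper":255}
  ]
}}

```text
t: 21.65
position: [0.529, -0.069, 0.1755]
ee_rot: [-0.0, 0.998, -0.065, 0.0]
force: [-0.5, 0.1, 1.2]
gripper_width: 0.0002
grasp_force: 0.0
```

>>> {"name": "drive_tool", "arguments": {
  "commands": [
    {"dx":0,"dy":0,"dz":-0.06,"ax":0,"ay":0,"az":0,"gripper":255},
    {"dx":0,"dy":0,"dz":-0.15,"ax":0,"ay":0,"az":0,"gripper":255},
    {"dx":0,"dy":0,"dz":-0.24,"ax":0,"ay":0,"az":0,"gripper":255},
    {"dx":0,"dy":0,"dz":-0.3,"ax":0,"ay":0,"az":0,"gripper":255},
    {"dx":0,"dy":0,"dz":-0.3,"ax":0,"ay":0,"az":0,"gripper":255}
  ]
}}

```text
t: 22.15
position: [0.5308, -0.0708, 0.2993]
ee_rot: [0.0, 0.998, -0.066, 0.004]
force: [-0.1, -0.1, 0.1]
gripper_width: -0.0004
grasp_force: 0.0
```

```bash
python3 s.py; python3 k.py pics/e1.png
```

```text
22.15 clampX -0.0279 Y -0.0018 z 0.2993 push 0.06 -0.000408842520560027
22.15 [ 0.53078711 -0.07079268  0.29930632] [-0.07329997 -0.05499904  0.14357577]
cap 1327 [0.082  0.0966 0.1125] [-0.0151 -0.0006  0.0152] [0.1357 0.1414 0.143 ]
body 2468 [0.0665 0.0828 0.1201] [-0.0304 -0.012   0.0276] [0.0878 0.1067 0.1221]
jaw 1167 [0.0286 0.0384 0.0493] [-0.0265 -0.0012  0.0262] [0.0676 0.0736 0.0754]
org185 340 [-0.0764 -0.0633 -0.0606] [-0.0117 -0.0046  0.0129] [0.1802 0.1879 0.1913]
handletop 790 [-0.1263 -0.1194 -0.1143] [-0.0112 -0.0008  0.0121] [0.2034 0.2096 0.2125]
```

View pics/e1.png

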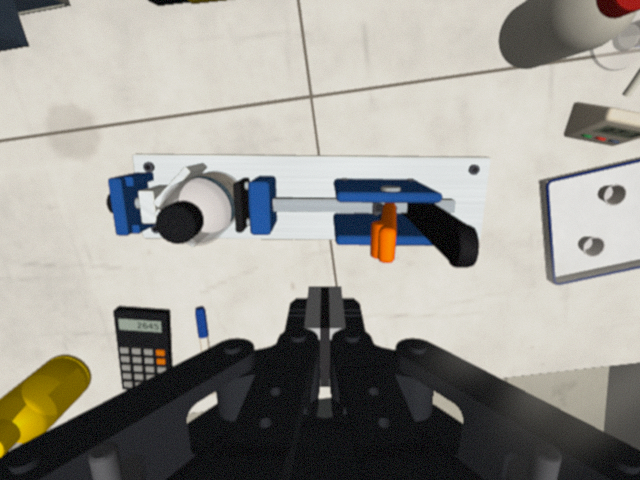

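The bottle is upright and seated in the V at (195,210). The pad touches it at (241,205), the trigger at (385,235) is back to released, and the gripper is clear. Handing in.

```bash
python3 -c "
from rig import manip
print(manip.close_job())"
```

```text
the job is handed in; nothing more can be done
None
```

I handed the job in with the bottle upright in the clamp's V, gripped at an estimated 19 N (from the 17.5 N trigger push; pad force not measured directly), with the trigger released and the arm clear; the hand-in gave no verdict.

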